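# Lift the glue-press weights off with the cross-foot key

### The job

The glue on the ribbed black ring in the gluing jig has set. Take the cross-footed lifting key out of its socket, thread it down through the two ring weights, feel for the cross-shaped hole of the plate beneath them, pass the foot through it and give it an eighth of a turn, then lift plate and weights off together as one stack. Set the stack gently down between the dowels of the empty stand and leave the key standing in it; press only lightly (never more than about 3 kg) on jig and stand, and leave the other things alone.

Things in the scene. Friction and masses are not known exactly. Their poses are not given: they have to be found in the camera images.
- key: lifting key, 98 mm tall, 0.13 kg, upright in the bore of its socket. Origin: centre of its lower end; z up along the shaft (12 mm diameter). Collar 42 mm in diameter at heights 46 to 51 mm above the origin: too big for the ring bores, it rests on what is below. With its collar resting on the top weight it stands upright by itself
- key_foot (a point): centre of the key's foot: a cross of two round steel bars 7 mm thick, along the key's x and y, each 26 mm tip to tip, 0 to 7 mm above the key's lower end. The handle bar lies along the foot's x bar
- key_grip (a point): middle of the key's wooden handle bar, 46 mm (along x) x 14 mm (along y: pinch across this) x 30 mm tall, 68 to 98 mm above the key's lower end; this point is 84 mm above it
- holder: turned wooden socket, 68 mm in diameter, 50 mm tall, with a bore of 32 mm in which the key stands, its collar on the socket's top. Lift the key 50 mm to clear it. Origin: centre of the underside. Fixed
- jig: gluing jig: wooden board 150 (x) x 110 (y) x 20 mm with a dark strip across one end; on its middle the glued ribbed black ring, 80 mm outside, 46 mm bore, top at 25 mm; on that the plate and two ring weights. No dowels. Origin: centre of the underside. Fixed. More than 40 N on the jig, the stack's own 6 to 7 N included, spoils the joint
- jig_plate_top (a point): middle of the plate's upper face, 31 mm above the table (fixed to the jig; does NOT turn with the plate). Plate: loose, round, dark steel, 76 mm across, 6 mm thick, 0.14 kg, held only by its weight and that of the rings. Its middle has a cross-shaped hole, arms 11 mm wide, 30 mm tip to tip, at ANY angle, not measured (repeats every 90 deg): find it by feel
- jig_well (a point): floor of the open square well under the plate, 44 mm wide, 3 mm above the table. The foot drops through the plate when turned to within about 8 deg of its hole. With the collar on the top weight (key's lower end 12 mm above the table) the foot's top is 6 mm below the plate and free to turn; turned 45 deg (30 to 60 will do) it carries plate and weights
- stand: empty stand, like the jig but square, with no weights: board 110 x 110 x 20 mm, cork ring 80 mm outside, the same well, four dowels 8 mm thick and 35 mm high, centres 45.5 mm from the middle on the diagonals: 3.5 mm of room all round for the plate. Origin: centre of the underside. Fixed. A load over 40 N, the stack's 6 to 7 N included, is too much for it
- stand_seat (a point): middle of the cork ring's top, 25 mm above the table, where the plate comes to lie; the key's lower end is then about 12 mm above the table when its collar rests on the top weight
- ring1: the lower of the two alike black ring weights: 66 mm outside, 32 mm bore, 13.5 mm thick, 0.22 kg or so. Origin: centre of its underside; z up. At the start within 1.5 mm of the middle of the jig, underside 31 mm above the table
- ring2: the upper of the two alike black ring weights: 66 mm outside, 32 mm bore, 13.5 mm thick, 0.22 kg or so. Origin: centre of its underside; z up. At the start within 1.5 mm of the middle of the jig, underside 44.5 mm above the table
- scissors: bystander: white-handled scissors, 130 mm, lying. Leave it alone
- glue_tube: bystander: blue glue tube, 110 mm, lying. Leave it alone
- cap: bystander: small white cap, 18 mm. Leave it alone
- spatula: bystander: white glue spatula, 160 mm, lying. Leave it alone
- spare_ring: bystander: thicker black ring weight, 60 mm across, bore 20 mm, lying by itself; not part of the job. Leave it alone
- pot: bystander: white glue jar, 85 mm tall. Leave it alone

How it is judged:
By the outcome, as a careful person would: the job done as asked, in the order asked, and still so for the second after the job is handed in, with the robot touching nothing.
It also fails if it takes over 58 s, if anything falls off the work surface, if the arm or the gripper's body presses on something with over 40 N, if the wrist force passes 120 N, or if a joint passes its speed limit or range.

### The arm

A 6-joint arm with a two-finger parallel gripper is mounted at the origin on the work surface. World frame = base frame: x ahead of the robot, y to its left, z up, the work surface at z = 0. Lengths are in mm, angles in degrees, forces in N, time in s.
With the tool pointing down it reaches from about 400 to 825 mm from the base axis. Payload 7 kg.
Tool frame: the origin (TCP) lies at the very end of the fingers, on their centre line; the grasp point (between the pads) lies 19 mm behind it (r.hold_point_z is the distance from the TCP to the grasp point, in mm); z points along the fingers, y is the line along which they close (so a half turn about z gives the same grasp; the last joint's range is limited). The gripper opens to 88 mm and grips with 3 to 60 N. Pads are 19 mm wide; open, the fingers measure 130 mm over their backs; the gripper's body (78 mm by 193 mm) begins 47 mm behind the grasp point.
Start: joints at [-48.466, 20.546, 0.682, 0, -70.136, -16.507], TCP at [285.525, -611.613, 226.561] pointing down, gripper open.
Joint ranges: [-176.03, 176.03], [-82.01, 121.73], [-58.28, 71.71], [-173.87, 95.51], [-174.79, -0.11], [-173.66, 173.66]. Speed limits (degrees/s): [136.94, 136.94, 172.46, 180, 180, 180].

### API

Orientations are given as a 3x3 rotation matrix whose columns are the frame's x, y, z axes.
In Python, from station import r, imaging, ticket gives the robot as it stands.
- The arm moves only by the tool send_rows, never from a script. Its argument "commands" is a list of rows, each an object of numbers: "ax", "ay", "az": the turn, a rotation vector about the world's x, y, z in degrees; "tx", "ty", "tz": the shift along the world's x, y, z in m; "hand": the gripper command: -1 is shut, 1 is fully open, values between are in proportion. In form: [{"ax": .., "ay": .., "az": .., "tx": .., "ty": .., "tz": .., "hand": ..}, ...]. A call has 1 to 20 rows; each row is the pose to reach, as a shift and turn from the pose commanded when the call began; what a row does not reach only later rows make up. A row lasts 1/8 s, in which the tool goes at most 62.5 mm and 10.7 degrees, less where a joint would pass 70% of its speed; a pose out of reach is approached as far as the arm can. A call with a gripper value outside its range is refused whole. The fingers move at their own pace and stop on an object; the grip force is fixed at half the most. Time passes only in rows, so rows that repeat a pose let the fingers close. It gives the time, the measured TCP pose, the force, the opening and the grip force at its end, in the units of the state.
- r.state(): the state, without advancing time (a new reading comes with each control period).
- imaging.snapshot(name): name is "side" or "top"; returns the picture (420x560x3 uint8, blue, green, red); there is no depth.
- imaging.camera_info(name): a dict with "mtx" (3x3 intrinsics, pixels), "position" and "orientation" of the camera in the world. Camera axes: x right, y down, z forward; pixel columns grow to the right and rows downward; lengths in mm; the calibration is good to about 2 mm. A picture is of the moment at which its call begins. camera_info takes no time and is no camera call.
- ticket.sign_off(): hands the job in; it is judged then, once.
The state is a dict: "t": time; "joints": joint angles; "qvel": joint speeds; "joint_efforts": joint torques, N m; "position": TCP position; "tool_rot": TCP orientation; "force": force on the tool from outside, world axes, zero at the start; "wrist_torque": the same for the moment, N m; "width": opening from 0.0 (shut) to 1.0 (fully open); "grasp_force": force on a finger pad.
Only numpy, scipy, OpenCV 4.12 (cv2) and the standard library are available. Lean on these libraries where they do the work, as an engineer would, in place of code of your own. Each camera call takes 0.05 s, during which the arm holds its last target. There are 200 camera calls.

## Working session

There is one attempt and no reset: what is moved stays moved. The work goes in short steps, Python scripts to look and compute and a tool call to move; the robot and the scene stay as the last step left them, time stands still between calls to the robot, and variables do not carry over. Pictures are saved under pics/ and viewed, at most 10 in all, crops included, and the job is handed in when it is done.

Besides the shell and the picture viewer there is one more tool, called as a command line: name --argument value ..., lists and objects as JSON in quotes. send_rows: Moves the arm, as the interface text tells. Its arguments: {"type":"object","properties":{"commands":{"type":"array"}},"required":["commands"]}

```bash
mkdir -p pics
cat > h.py <<'E'
import numpy as np,cv2
from station import r,imaging,ticket
def ray(cam,uv):
    c=imaging.camera_info(cam); R=np.array(c["orientation"]); p=np.array(c["position"])
    d=R@np.linalg.inv(np.array(c["mtx"]))@np.array([uv[0],uv[1],1.]); return p,d
def onz(cam,uv,z):
    p,d=ray(cam,uv); return p+d*(z-p[2])/d[2]
def proj(cam,X):
    c=imaging.camera_info(cam); q=np.array(c["mtx"])@np.array(c["orientation"]).T@(np.array(X,float)-np.array(c["position"])); return q[:2]/q[2]
E
python3 - <<'E'
from h import *
for n in("top","side"):
    cv2.imwrite(f"pics/{n}0.png",imaging.snapshot(n)); c=imaging.camera_info(n); print(n,c)
s=r.state(); print(s,r.hold_point_z)
E
```

```text
top {'mtx': array([[516.65408466,   0.        , 280.70756184],
       [  0.        , 516.65408466, 213.83245622],
       [  0.        ,   0.        ,   1.        ]]), 'position': array([ 502.21687521,   67.77934173, 1422.53174915]), 'orientation': array([[ 0.01724336, -0.9954678 ,  0.09352281],
       [-0.99978962, -0.01612756,  0.01267355],
       [-0.01110782, -0.09372167, -0.99553647]])}
side {'mtx': array([[406.802417  ,   0.        , 281.88448525],
       [  0.        , 406.802417  , 212.42238817],
       [  0.        ,   0.        ,   1.        ]]), 'position': array([  49.09535137, -506.37788925,  591.73071705]), 'orientation': array([[ 0.72280085, -0.35672095,  0.59186916],
       [-0.69092184, -0.3899346 ,  0.60875119],
       [ 0.01363596, -0.84894121, -0.52831135]])}
{'t': 0.1, 'joints': array([-4.84684545e+01,  2.05875710e+01,  6.39268924e-01, -1.72193173e-02,
       -7.01331551e+01, -1.65062293e+01]), 'qvel': array([-0.01691438, -0.10924534,  0.0453296 ,  0.06465959,  0.13418018,
       -0.03606292]), 'joint_efforts': array([-3.07535149e-03, -5.84161770e+01,  2.93749666e+01,  7.01547101e+00,
        1.01625390e-02, -5.44839634e-05]), 'position': array([ 285.33170266, -611.26708426,  225.7171381 ]), 'tool_rot': array([[-9.06164199e-01, -4.22925418e-01, -7.31032679e-04],
       [-4.22926029e-01,  9.06163345e-01,  1.25166121e-03],
       [ 1.33075675e-04,  1.44338333e-03, -9.99998949e-01]]), 'force': array([ 0.57007878,  0.41572451, -0.56910703]), 'wrist_torque': array([ 0.00441307,  0.02195086, -0.02283844]), 'grasp_force': 0.0, 'width': 0.9979712822310728} 18.8
```

View pics/top0.png

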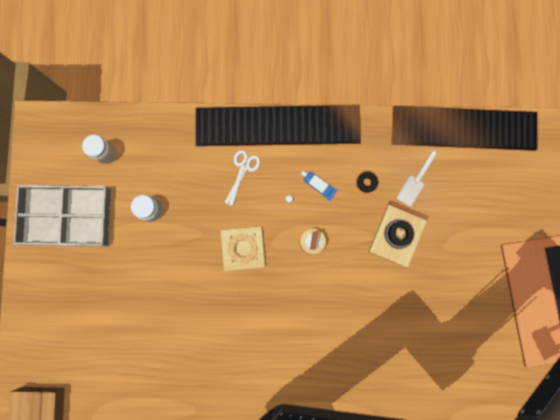

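View pics/side0.png

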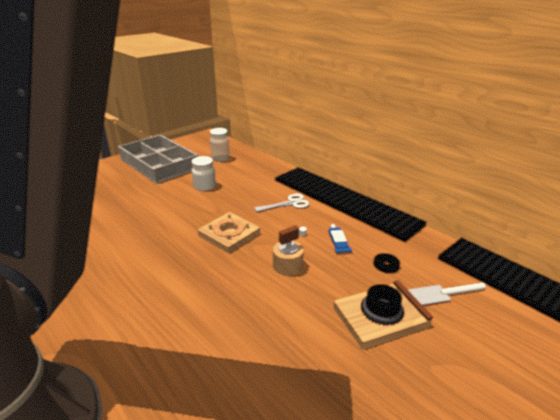

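The top view shows the stand at (243,248), the key in its holder at (313,240), and the jig with its weights at (399,234). In the side view they are at (229,231), (289,250) and (382,307). I'll enlarge these next.

Run:
```python
from h import *
T=cv2.imread("pics/top0.png");S=cv2.imread("pics/side0.png")
def crop(I,u,v,w=32): return cv2.resize(I[v-w:v+w,u-w:u+w],(260,260),interpolation=cv2.INTER_CUBIC)
a=np.hstack([crop(T,243,248),crop(T,313,240),crop(T,399,234)])
b=np.hstack([crop(S,229,231),crop(S,289,250),crop(S,382,307,48)])
cv2.imwrite("pics/m1.png",np.vstack([a,b]))
```

```text
(no output)
```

View pics/m1.png

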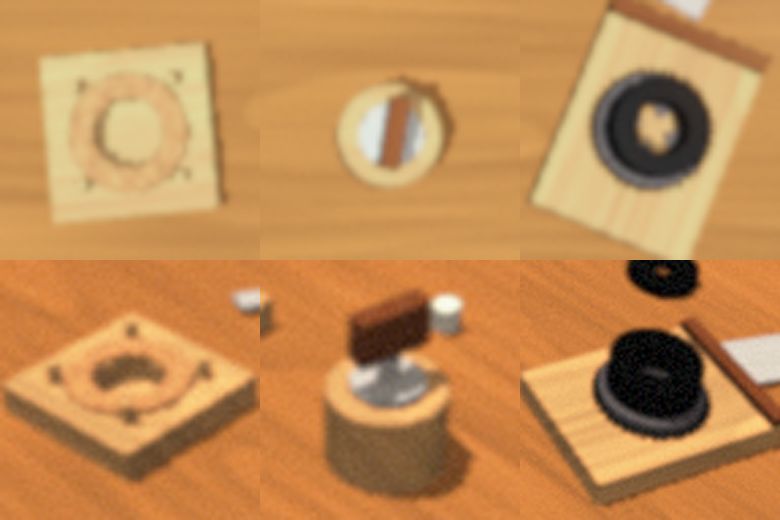

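Run:
```python
from h import *
for n in("top","side"):
    I=np.mean([imaging.snapshot(n).astype(float) for _ in range(6)],0); np.save(n+".npy",I)
T=np.load("top.npy");S=np.load("side.npy")
def hsv(I): return cv2.cvtColor(I.round().astype(np.uint8),cv2.COLOR_BGR2HSV)
for n,pts in(("top",[(243,230),(243,237),(243,248),(225,300),(313,240),(316,240),(306,240),(323,245),(399,215),(399,223),(411,245),(399,234),(380,250)]),("side",[(229,245),(289,236),(289,262),(289,253),(300,240),(270,290),(382,295),(360,320)])):
    H=hsv(np.load(n+".npy"));print(n,[(p,H[p[1],p[0]].tolist()) for p in pts])
# montage: x10 of the jig bore and stand and key top
def crop(I,u,v,w,s): return cv2.resize(I[v-w:v+w,u-w:u+w].clip(0,255).astype(np.uint8),(s,s),interpolation=cv2.INTER_CUBIC)
cv2.imwrite("pics/m2.png",np.vstack([np.hstack([crop(T,399,234,11,300),crop(T,243,248,26,300)]),np.hstack([crop(T,313,240,18,300),crop(S,288,245,25,300)])]))
```

```text
top [((243, 230), [20, 95, 227]), ((243, 237), [17, 118, 221]), ((243, 248), [21, 92, 227]), ((225, 300), [16, 152, 194]), ((313, 240), [11, 159, 164]), ((316, 240), [10, 102, 160]), ((306, 240), [38, 12, 229]), ((323, 245), [22, 90, 222]), ((399, 215), [19, 104, 226]), ((399, 223), [10, 17, 46]), ((411, 245), [21, 97, 220]), ((399, 234), [18, 105, 224]), ((380, 250), [21, 93, 227])]
side [((229, 245), [15, 143, 224]), ((289, 236), [10, 165, 65]), ((289, 262), [15, 145, 128]), ((289, 253), [14, 51, 130]), ((300, 240), [14, 176, 227]), ((270, 290), [13, 178, 218]), ((382, 295), [110, 70, 11]), ((360, 320), [16, 139, 233])]
```

View pics/m2.png

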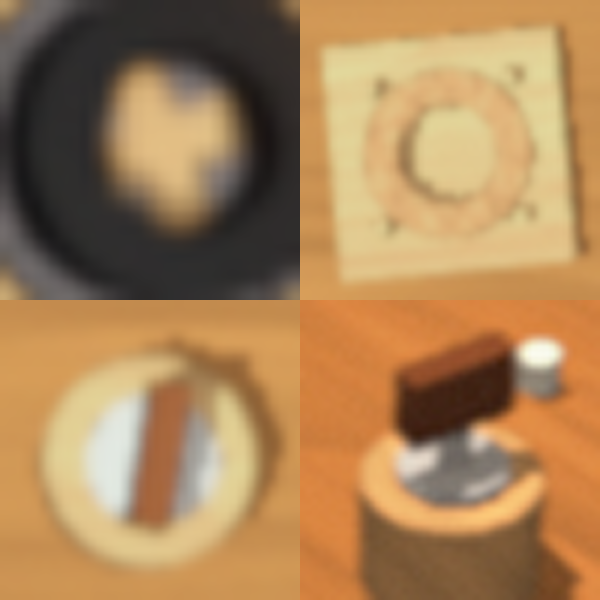

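The averaged crop shows pale arms of the cross, running roughly up and down with a slight tilt, and grey wedges at (195,80) and (220,180). The stand, dowels and handle are clear, with the handle tilted about 10° from vertical. Next I'll measure the poses.

```bash
cat > m.py <<'E'
from h import *
T=np.load("top.npy");S=np.load("side.npy")
K=4
def up(I,u,v,w):
    c=cv2.resize(I[v-w:v+w,u-w:u+w].clip(0,255).astype(np.uint8),None,fx=K,fy=K,interpolation=cv2.INTER_CUBIC)
    return c,cv2.cvtColor(c,cv2.COLOR_BGR2HSV),lambda p:np.array([(p[0]+.5)/K-.5+u-w,(p[1]+.5)/K-.5+v-w])
def big(m):
    cs,_=cv2.findContours(m.astype(np.uint8),0,1); return max(cs,key=cv2.contourArea)
def wpts(cam,cnt,f,z): return np.array([onz(cam,f(p),z)[:2] for p in cnt[:,0,:].astype(float)],np.float32)
# boards, z=20
for nm,u,v,w in(("stand",243,248,30),("jig",399,234,40)):
    c,H,f=up(T,u,v,w); m=((H[...,1]<124)&(H[...,2]>180)); 
    if nm=="jig": m|=H[...,2]<90
    m=cv2.morphologyEx(m.astype(np.uint8),cv2.MORPH_OPEN,np.ones((9,9)))
    rr=cv2.minAreaRect(wpts("top",big(m),f,20)); print(nm,rr,np.round(cv2.boxPoints(rr),1).tolist())
    if nm=="jig":
        m=cv2.morphologyEx((H[...,2]<75).astype(np.uint8),cv2.MORPH_OPEN,np.ones((9,9)))
        e=cv2.minEnclosingCircle(wpts("top",big(m),f,58)); print("rings",e,cv2.fitEllipse(wpts("top",big(m),f,58)))
        b=((H[...,2]>90)&(np.hypot(*np.meshgrid(np.arange(2*w*K)-w*K,np.arange(2*w*K)-w*K))<7*K)).astype(np.uint8)
        print("bore top",cv2.fitEllipse(wpts("top",big(b),f,58)))
    if nm=="stand":
        m=((H[...,0]<=18)&(H[...,1]>107)&(np.hypot(*np.meshgrid(np.arange(2*w*K)-w*K,np.arange(2*w*K)-w*K))<19*K))
        print("cork",cv2.minEnclosingCircle(wpts("top",big(m),f,25)),cv2.fitEllipse(cv2.convexHull(wpts("top",big(m),f,25))))
c,H,f=up(T,313,240,22)
m=((H[...,0]<=13)&(H[...,1]>110)&(H[...,2]<190)); print("handle top",cv2.minAreaRect(wpts("top",big(m),f,102)))
m=cv2.morphologyEx((H[...,1]<124).astype(np.uint8),cv2.MORPH_OPEN,np.ones((5,5)))
print("holder",cv2.fitEllipse(cv2.convexHull(wpts("top",big(m),f,50))))
c,H,f=up(S,288,240,30)
m=(H[...,2]<100)&(H[...,1]>120);m[:, :]&=(np.arange(m.shape[0])<30*K)[:,None]
cn=big(m);print("side handle bbox",f(cv2.boundingRect(cn)[:2]),cv2.boundingRect(cn)[2]/K,cv2.boundingRect(cn)[3]/K)
E
python3 m.py
```

```text
stand ((538.9576416015625, 188.69149780273438), (112.03172302246094, 112.1529769897461), 6.3779120445251465) [[477.1000061035156, 238.1999969482422], [489.5, 126.69999694824219], [600.9000244140625, 139.1999969482422], [588.4000244140625, 250.60000610351562]]
cork ((537.5235595703125, 188.2888641357422), 40.728111267089844) ((537.5557250976562, 187.80209350585938), (79.3376235961914, 79.78499603271484), 79.81434631347656)
jig ((579.5657958984375, -231.8907928466797), (112.82681274414062, 140.8483428955078), 67.94320678710938) [[493.1000061035156, -257.70001220703125], [623.7000122070312, -310.6000061035156], [666.0, -206.10000610351562], [535.5, -153.1999969482422]]
rings ((584.2249755859375, -230.47865295410156), 33.70927047729492) ((584.6085815429688, -230.5160369873047), (64.46556091308594, 66.19065856933594), 10.55057144165039)
bore top ((584.8218383789062, -230.4594268798828), (26.438058853149414, 32.154212951660156), 104.35083770751953)
handle top ((560.6651000976562, -1.6684389114379883), (11.403165817260742, 42.50634765625), 81.85445404052734)Traceback (most recent call last):
  File "m.py", line 27, in <module>
    print("holder",cv2.fitEllipse(cv2.convexHull(wpts("top",big(m),f,50))))
                                                 ~~~~^^^^^^^^^^^^^^^^^^^
  File "m.py", line 9, in wpts
    def wpts(cam,cnt,f,z): return np.array([onz(cam,f(p),z)[:2] for p in cnt[:,0,:].astype(float)],np.float32)
                                            ~~~^^^^^^^^^^^^
  File "h.py", line 7, in onz
    p,d=ray(cam,uv); return p+d*(z-p[2])/d[2]
        ~~~^^^^^^^^
  File "h.py", line 4, in ray
    c=imaging.camera_info(cam); R=np.array(c["orientation"]); p=np.array(c["position"])
ValueError: time passes only in moves, steps and waits
```

```bash
python3 - <<'E'
s=open('h.py').read()
s=s.replace("def ray(","CI={n:imaging.camera_info(n) for n in('top','side')}\ndef ray(",1).replace("c=imaging.camera_info(cam)","c=CI[cam]")
open('h.py','w').write(s)
E
cat >> m.py <<'E'
# side: ring top ellipse & cork; compare with predicted projections
for nm,X in(("handle c",(560.7,-1.7,87)),("jigtop",(584.5,-230.5,58)),("stand cork",(537.6,188,25)),("jig base mid",(584.5,-230.5,25))): print(nm,proj("side",X).round(1))
c,H,f=up(S,382,300,45); m=(H[...,2]<40).astype(np.uint8); m[:20*K]=0
m=cv2.morphologyEx(m,1*cv2.MORPH_OPEN,np.ones((7,7)))if 0 else cv2.morphologyEx(m,cv2.MORPH_OPEN,np.ones((7,7)))
cn=big(m);x,y,w_,h_=cv2.boundingRect(cn);print("rings side bbox",f((x,y)),f((x+w_,y+h_)))
th=np.linspace(0,2*np.pi,60)
P=np.array([proj("side",(584.5+33*np.cos(t),-230.5+33*np.sin(t),z)) for t in th for z in(31,58)]);print("pred rings",P.min(0),P.max(0))
c,H,f=up(S,229,231,34); m=((H[...,0]<=12)&(H[...,1]<175)).astype(np.uint8)
a=np.deg2rad(6.4);hx=[]
for sx in(-23,23):
  for sy in(-7,7):
    for z in(72,102):
      t=np.deg2rad(-8.1 if 0 else 81.9-90); hx.append(proj("side",(560.7+sx*np.cos(t)-sy*np.sin(t),-1.7+sx*np.sin(t)+sy*np.cos(t),z)))
hx=np.array(hx);print("pred handle",hx.min(0),hx.max(0))
# stand board top corners predicted in side image
for p in [(477.1,238.2),(489.5,126.7),(600.9,139.2),(588.4,250.6)]: print("stand corner side",proj("side",(*p,20)).round(1))
for z in (35,55): print(z,[proj("top",(538.2+45.5*np.cos(a+k*np.pi/2+np.pi/4),188.3+45.5*np.sin(a+k*np.pi/2+np.pi/4),z)).round(1).tolist() for k in range(4)])
for z in (35,55): print(z,[proj("side",(538.2+45.5*np.cos(a+k*np.pi/2+np.pi/4),188.3+45.5*np.sin(a+k*np.pi/2+np.pi/4),z)).round(1).tolist() for k in range(4)])
# cross angle
c0=proj("top",(584.5,-230.5,31)); print("plate centre px",c0)
g=cv2.cvtColor(T.clip(0,255).astype(np.uint8),cv2.COLOR_BGR2HSV)[...,1].astype(np.float32)
for R in(7,9,10.5,12):
    v=[]
    for d in range(0,360,10):
        q=proj("top",(584.5+R*np.cos(np.deg2rad(d)),-230.5+R*np.sin(np.deg2rad(d)),31))
        v.append(int(cv2.getRectSubPix(g,(1,1),(float(q[0]),float(q[1])))[0,0]))
    print(R,v)
E
python3 m.py
```

```text
stand ((538.9576416015625, 188.69149780273438), (112.03172302246094, 112.1529769897461), 6.3779120445251465) [[477.1000061035156, 238.1999969482422], [489.5, 126.69999694824219], [600.9000244140625, 139.1999969482422], [588.4000244140625, 250.60000610351562]]
cork ((537.5235595703125, 188.2888641357422), 40.728111267089844) ((537.5557250976562, 187.80209350585938), (79.3376235961914, 79.78499603271484), 79.81434631347656)
jig ((579.5657958984375, -231.8907928466797), (112.82681274414062, 140.8483428955078), 67.94320678710938) [[493.1000061035156, -257.70001220703125], [623.7000122070312, -310.6000061035156], [666.0, -206.10000610351562], [535.5, -153.1999969482422]]
rings ((584.2249755859375, -230.47865295410156), 33.70927047729492) ((584.6085815429688, -230.5160369873047), (64.46556091308594, 66.19065856933594), 10.55057144165039)
bore top ((584.8218383789062, -230.4594268798828), (26.438058853149414, 32.154212951660156), 104.35083770751953)
handle top ((560.6651000976562, -1.6684389114379883), (11.403165817260742, 42.50634765625), 81.85445404052734)
holder ((560.5936889648438, -0.1
[... 821 characters left out ...]
px [397.88978418 233.66094659]
7 [106, 106, 105, 100, 96, 92, 93, 96, 100, 104, 108, 107, 109, 110, 107, 102, 98, 97, 98, 102, 107, 108, 107, 106, 105, 105, 105, 105, 105, 105, 105, 106, 105, 106, 106, 106]
9 [108, 108, 105, 99, 86, 78, 75, 69, 66, 65, 69, 75, 82, 79, 85, 86, 81, 81, 85, 97, 109, 109, 108, 105, 105, 104, 104, 104, 104, 104, 104, 103, 104, 104, 106, 107]
10.5 [110, 110, 108, 100, 75, 59, 45, 34, 27, 25, 26, 33, 44, 52, 60, 70, 64, 65, 77, 96, 109, 111, 109, 106, 102, 100, 102, 104, 104, 103, 102, 99, 97, 100, 104, 108]
12 [112, 114, 111, 88, 59, 34, 15, 16, 17, 15, 15, 14, 13, 30, 38, 44, 43, 46, 67, 96, 112, 115, 112, 106, 98, 94, 94, 101, 103, 102, 100, 94, 86, 91, 99, 108]
```

```bash
cat > m3.py <<'E'
exec(open("m.py").read().split("# boards")[0])
Ht=cv2.cvtColor(T.clip(0,255).astype(np.uint8),cv2.COLOR_BGR2HSV)
for x in(575,585,595):
    print("x",x,[(y,*[int(cv2.getRectSubPix(Ht[...,k].astype(np.float32),(1,1),tuple(map(float,proj("top",(x,y,25)))))[0,0]) for k in(1,2)]) for y in range(-182,-286,-3)])
print("y",[(x,*[int(cv2.getRectSubPix(Ht[...,k].astype(np.float32),(1,1),tuple(map(float,proj("top",(x,-233,25)))))[0,0]) for k in(1,2)]) for x in range(536,640,3)])
def fitc(p): 
    A=np.c_[2*p,np.ones(len(p))]; s=np.linalg.lstsq(A,(p**2).sum(1),rcond=None)[0]; return s[:2],np.sqrt(s[2]+s[:2]@s[:2])
# side: board top faces
for nm,u,v,w in(("stand",229,231,40),("jig",382,307,58)):
    c,H,f=up(S,u,v,w); m=((H[...,1]<158)&(H[...,2]>205)).astype(np.uint8)
    m=cv2.morphologyEx(m,cv2.MORPH_OPEN,np.ones((9,9))); rr=cv2.minAreaRect(wpts("side",big(m),f,20)); print(nm,rr,cv2.boxPoints(rr).round(1).tolist())
# side: ring stack top rim silhouette (upper half of black blob), z=58
c,H,f=up(S,382,300,26); m=(H[...,2]<70).astype(np.uint8);m[:6*K]=0
m=cv2.morphologyEx(m,cv2.MORPH_OPEN,np.ones((7,7)));cn=big(m);q=np.array([f(p) for p in cn[:,0,:]])
print("blob",q.min(0),q.max(0)); q=q[q[:,1]<292]; print("rim side",fitc(np.array([onz("side",p,58)[:2] for p in q])))
# side handle: dark + top faces
c,H,f=up(S,288,240,30)
m=((H[...,2]<150)&(H[...,0]<13)&(H[...,1]>120)).astype(np.uint8); m[35*K:]=0; m=cv2.morphologyEx(m,cv2.MORPH_OPEN,np.ones((5,5))); cn=big(m)
print("handle side",f(cv2.boundingRect(cn)[:2]),cv2.boundingRect(cn)[2]/K,cv2.boundingRect(cn)[3]/K)
E
python3 m3.py
```

```text
x 575 [(-182, 93, 226), (-185, 98, 226), (-188, 101, 226), (-191, 101, 220), (-194, 105, 188), (-197, 90, 128), (-200, 23, 104), (-203, 14, 100), (-206, 13, 65), (-209, 11, 33), (-212, 7, 32), (-215, 11, 42), (-218, 11, 46), (-221, 13, 47), (-224, 32, 52), (-227, 62, 73), (-230, 71, 95), (-233, 91, 124), (-236, 111, 160), (-239, 113, 177), (-242, 110, 163), (-245, 82, 123), (-248, 39, 78), (-251, 17, 44), (-254, 19, 35), (-257, 21, 41), (-260, 18, 45), (-263, 18, 47), (-266, 26, 49), (-269, 75, 71), (-272, 108, 135), (-275, 101, 196), (-278, 92, 219), (-281, 91, 225), (-284, 97, 225)]
x 585 [(-182, 88, 226), (-185, 91, 226), (-188, 98, 223), (-191, 106, 207), (-194, 110, 159), (-197, 56, 101), (-200, 13, 101), (-203, 12, 75), (-206, 12, 38), (-209, 8, 31), (-212, 6, 42), (-215, 7, 45), (-218, 8, 46), (-221, 23, 49), (-224, 99, 89), (-227, 113, 164), (-230, 109, 208), (-233, 106, 221), (-236, 106, 225), (-239, 105, 223), (-242, 104, 212), (-245, 97, 197), (-248, 88, 166), (-251, 76, 109), (-254, 60, 50), (-257, 52, 29), (-260, 34, 39), (-263, 30, 46), (-266, 31, 48), (-269, 46, 52), (
[... 1208 characters left out ...]
25), (635, 102, 226), (638, 102, 226)]
stand ((540.9822387695312, 190.27450561523438), (110.84590911865234, 113.39788055419922), 6.320722579956055) [[479.70001220703125, 240.5], [492.1000061035156, 127.80000305175781], [602.2999877929688, 140.0], [589.7999877929688, 252.6999969482422]]
jig ((581.2664184570312, -231.22694396972656), (111.25244903564453, 139.0573272705078), 67.72886657714844) [[495.79998779296875, -256.3999938964844], [624.5, -309.1000061035156], [666.7000122070312, -206.10000610351562], [538.0, -153.39999389648438]]
blob [364.125 284.625] [402.625 323.875]
rim side (array([ 584.12617234, -234.44952594]), np.float64(30.321921199623485))
handle side [278.875 226.375] 19.75 16.5
```

send_rows --commands '[{"ax":0,"ay":0,"az":-33,"tx":0.275,"ty":0.61,"tz":-0.06,"hand":1},{"ax":0,"ay":0,"az":-33,"tx":0.275,"ty":0.61,"tz":-0.06,"hand":1},{"ax":0,"ay":0,"az":-33,"tx":0.275,"ty":0.61,"tz":-0.06,"hand":1},{"ax":0,"ay":0,"az":-33,"tx":0.275,"ty":0.61,"tz":-0.06,"hand":1},{"ax":0,"ay":0,"az":-33,"tx":0.275,"ty":0.61,"tz":-0.06,"hand":1},{"ax":0,"ay":0,"az":-33,"tx":0.275,"ty":0.61,"tz":-0.06,"hand":1},{"ax":0,"ay":0,"az":-33,"tx":0.275,"ty":0.61,"tz":-0.06,"hand":1},{"ax":0,"ay":0,"az":-33,"tx":0.275,"ty":0.61,"tz":-0.06,"hand":1},{"ax":0,"ay":0,"az":-33,"tx":0.275,"ty":0.61,"tz":-0.06,"hand":1},{"ax":0,"ay":0,"az":-33,"tx":0.275,"ty":0.61,"tz":-0.06,"hand":1},{"ax":0,"ay":0,"az":-33,"tx":0.275,"ty":0.61,"tz":-0.06,"hand":1},{"ax":0,"ay":0,"az":-33,"tx":0.275,"ty":0.61,"tz":-0.06,"hand":1},{"ax":0,"ay":0,"az":-33,"tx":0.275,"ty":0.61,"tz":-0.06,"hand":1}]'

```text
t: 2.33
position: [560.3, -1.5, 166.4]
tool_rot: [[-0.99, 0.138, -0.001], [0.138, 0.99, -0.0], [0.0, -0.0, -1.0]]
force: [0.3, 0.2, 0.3]
width: 0.997
grasp_force: 0.0
```

send_rows --commands '[{"ax":0,"ay":0,"az":0,"tx":0,"ty":0,"tz":-0.05,"hand":0.2},{"ax":0,"ay":0,"az":0,"tx":0,"ty":0,"tz":-0.085,"hand":0},{"ax":0,"ay":0,"az":0,"tx":0,"ty":0,"tz":-0.097,"hand":0},{"ax":0,"ay":0,"az":0,"tx":0,"ty":0,"tz":-0.097,"hand":-0.4},{"ax":0,"ay":0,"az":0,"tx":0,"ty":0,"tz":-0.097,"hand":-1},{"ax":0,"ay":0,"az":0,"tx":0,"ty":0,"tz":-0.097,"hand":-1},{"ax":0,"ay":0,"az":0,"tx":0,"ty":0,"tz":-0.097,"hand":-1},{"ax":0,"ay":0,"az":0,"tx":0,"ty":0,"tz":-0.097,"hand":-1}]'

```text
t: 3.32
position: [560.7, -1.5, 69.9]
tool_rot: [[-0.99, 0.139, 0.001], [0.139, 0.99, 0.0], [-0.001, 0.0, -1.0]]
force: [0.4, 0.0, 2.6]
width: 0.164
grasp_force: 30.0
```

```bash
python3 -c "
from h import *
s=r.state();print(s['t'],s['position'],s['force'],s['width']*88,s['grasp_force'])"
```

```text
3.325 [560.71587654  -1.46532916  69.94914056] [0.40577813 0.04856944 2.63552231] 14.419505826174673 29.999482333660126
```

send_rows --commands '[{"ax":0,"ay":0,"az":0,"tx":0,"ty":0,"tz":0.03,"hand":-1},{"ax":0,"ay":0,"az":0,"tx":0,"ty":0,"tz":0.06,"hand":-1},{"ax":0,"ay":0,"az":0,"tx":0,"ty":0,"tz":0.072,"hand":-1},{"ax":0,"ay":0,"az":6,"tx":0.004,"ty":-0.04,"tz":0.075,"hand":-1},{"ax":0,"ay":0,"az":12,"tx":0.01,"ty":-0.09,"tz":0.075,"hand":-1},{"ax":0,"ay":0,"az":18,"tx":0.016,"ty":-0.14,"tz":0.075,"hand":-1},{"ax":0,"ay":0,"az":22,"tx":0.021,"ty":-0.19,"tz":0.075,"hand":-1},{"ax":0,"ay":0,"az":22,"tx":0.0255,"ty":-0.22,"tz":0.073,"hand":-1},{"ax":0,"ay":0,"az":22,"tx":0.0255,"ty":-0.232,"tz":0.072,"hand":-1},{"ax":0,"ay":0,"az":22,"tx":0.0255,"ty":-0.232,"tz":0.072,"hand":-1},{"ax":0,"ay":0,"az":22,"tx":0.0255,"ty":-0.232,"tz":0.072,"hand":-1}]'

```text
t: 4.7
position: [585.9, -232.7, 141.4]
tool_rot: [[-0.97, -0.243, -0.0], [-0.243, 0.97, 0.0], [0.0, 0.0, -1.0]]
force: [0.3, 0.6, -1.1]
width: 0.158
grasp_force: 30.0
```

Run:
```python
from h import *
I=imaging.snapshot("side");J=imaging.snapshot("top")
s=r.state();print(s['t'],s['position'],s['force'],s['wrist_torque'])
p=s['position'];print(p[:2], "axis px",[proj("side",(p[0],p[1],z)).round(1).tolist() for z in(75,95,125)],"ring axis px",[proj("side",(586,-233.7,z)).round(1).tolist() for z in(31,58)])
a=cv2.resize(I[240:340,330:440],None,fx=5.3,fy=5.3,interpolation=cv2.INTER_CUBIC)
cv2.imwrite("pics/j1.png",a)
# collar centroid: bright low-saturation
K=4;c=cv2.resize(I[240:300,350:420],None,fx=K,fy=K,interpolation=cv2.INTER_CUBIC);H=cv2.cvtColor(c,cv2.COLOR_BGR2HSV)
```

```text
4.8 [ 586.1777205  -232.52175527  141.71676827] [ 0.23881055 -0.36398798 -1.06661664] [-0.00072173 -0.02983441 -0.0014083 ]
[ 586.1777205  -232.52175527] axis px [[385.0, 287.8], [386.6, 279.6], [389.1, 266.9]] ring axis px [[382.0, 305.3], [384.1, 294.9]]
```

View pics/j1.png

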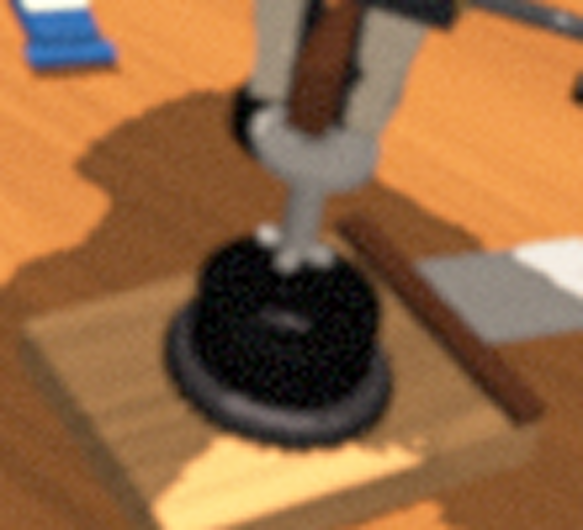

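send_rows --commands '[{"ax":0,"ay":0,"az":0,"tx":0.0003,"ty":-0.001,"tz":-0.008,"hand":-1},{"ax":0,"ay":0,"az":0,"tx":0.0003,"ty":-0.001,"tz":-0.015,"hand":-1},{"ax":0,"ay":0,"az":0,"tx":0.0003,"ty":-0.001,"tz":-0.018,"hand":-1},{"ax":0,"ay":0,"az":0,"tx":0.0003,"ty":-0.001,"tz":-0.02,"hand":-1}]'

```text
t: 5.3
position: [586.2, -234.6, 121.1]
tool_rot: [[-0.97, -0.242, -0.001], [-0.242, 0.97, 0.0], [0.001, 0.0, -1.0]]
force: [0.1, -1.0, -1.2]
width: 0.159
grasp_force: 30.0
```

send_rows --commands '[{"ax":0,"ay":0,"az":0,"tx":0,"ty":0,"tz":-0.006,"hand":-1},{"ax":0,"ay":0,"az":0,"tx":0,"ty":0,"tz":-0.012,"hand":-1},{"ax":0,"ay":0,"az":0,"tx":0,"ty":0,"tz":-0.018,"hand":-1},{"ax":0,"ay":0,"az":0,"tx":0,"ty":0,"tz":-0.022,"hand":-1},{"ax":0,"ay":0,"az":0,"tx":0,"ty":0,"tz":-0.022,"hand":-1}]'

```text
t: 5.92
position: [586.1, -234.6, 99.1]
tool_rot: [[-0.97, -0.242, -0.001], [-0.242, 0.97, 0.0], [0.001, 0.0, -1.0]]
force: [0.9, -0.8, -1.3]
width: 0.158
grasp_force: 30.0
```

send_rows --commands '[{"ax":0,"ay":0,"az":0,"tx":0,"ty":0,"tz":-0.001,"hand":-1},{"ax":0,"ay":0,"az":0,"tx":0,"ty":0,"tz":-0.002,"hand":-1},{"ax":0,"ay":0,"az":0,"tx":0,"ty":0,"tz":-0.0028,"hand":-1},{"ax":0,"ay":0,"az":0,"tx":0,"ty":0,"tz":-0.0028,"hand":-1}]'

```text
t: 6.42
position: [586.3, -234.6, 96.8]
tool_rot: [[-0.97, -0.242, -0.0], [-0.242, 0.97, -0.0], [0.0, 0.0, -1.0]]
force: [0.4, -0.3, -1.7]
width: 0.16
grasp_force: 30.0
```

Key's low end is at about 31, with no contact yet.

send_rows --commands '[{"ax":0,"ay":0,"az":0,"tx":0,"ty":0,"tz":-0.0008,"hand":-1},{"ax":0,"ay":0,"az":0,"tx":0,"ty":0,"tz":-0.0016,"hand":-1},{"ax":0,"ay":0,"az":0,"tx":0,"ty":0,"tz":-0.0016,"hand":-1}]'

```text
t: 6.8
position: [586.3, -234.6, 95.1]
tool_rot: [[-0.97, -0.242, -0.0], [-0.242, 0.97, 0.0], [0.0, 0.0, -1.0]]
force: [-0.2, 0.2, -0.9]
width: 0.157
grasp_force: 30.0
```

send_rows --commands '[{"ax":0,"ay":0,"az":0,"tx":0,"ty":0,"tz":-0.001,"hand":-1},{"ax":0,"ay":0,"az":0,"tx":0,"ty":0,"tz":-0.002,"hand":-1},{"ax":0,"ay":0,"az":0,"tx":0,"ty":0,"tz":-0.002,"hand":-1}]'

```text
t: 7.18
position: [586.2, -234.6, 93.0]
tool_rot: [[-0.97, -0.242, -0.0], [-0.242, 0.97, 0.0], [0.0, 0.0, -1.0]]
force: [-0.3, 1.2, -0.4]
width: 0.159
grasp_force: 30.0
```

send_rows --commands '[{"ax":0,"ay":0,"az":0,"tx":0,"ty":0,"tz":-0.002,"hand":-1},{"ax":0,"ay":0,"az":0,"tx":0,"ty":0,"tz":-0.004,"hand":-1},{"ax":0,"ay":0,"az":0,"tx":0,"ty":0,"tz":-0.006,"hand":-1},{"ax":0,"ay":0,"az":0,"tx":0,"ty":0,"tz":-0.006,"hand":-1}]'

```text
t: 7.68
position: [586.2, -234.6, 86.9]
tool_rot: [[-0.97, -0.242, -0.0], [-0.242, 0.97, 0.0], [0.0, 0.0, -1.0]]
force: [0.2, -0.4, -0.1]
width: 0.156
grasp_force: 30.0
```

send_rows --commands '[{"ax":0,"ay":0,"az":0,"tx":0,"ty":0,"tz":-0.002,"hand":-1},{"ax":0,"ay":0,"az":0,"tx":0,"ty":0,"tz":-0.004,"hand":-1},{"ax":0,"ay":0,"az":0,"tx":0,"ty":0,"tz":-0.006,"hand":-1},{"ax":0,"ay":0,"az":0,"tx":0,"ty":0,"tz":-0.007,"hand":-1},{"ax":0,"ay":0,"az":0,"tx":0,"ty":0,"tz":-0.007,"hand":-1}]'

```text
t: 8.3
position: [586.2, -234.6, 80.0]
tool_rot: [[-0.97, -0.242, -0.0], [-0.242, 0.97, 0.0], [0.0, 0.0, -1.0]]
force: [0.3, 0.3, -1.7]
width: 0.158
grasp_force: 30.0
```

send_rows --commands '[{"ax":0,"ay":0,"az":-8,"tx":0,"ty":0,"tz":0,"hand":-1},{"ax":0,"ay":0,"az":-16,"tx":0,"ty":0,"tz":0,"hand":-1},{"ax":0,"ay":0,"az":-24,"tx":0,"ty":0,"tz":0,"hand":-1},{"ax":0,"ay":0,"az":-32,"tx":0,"ty":0,"tz":0,"hand":-1},{"ax":0,"ay":0,"az":-40,"tx":0,"ty":0,"tz":0,"hand":-1},{"ax":0,"ay":0,"az":-45,"tx":0,"ty":0,"tz":0,"hand":-1},{"ax":0,"ay":0,"az":-45,"tx":0,"ty":0,"tz":0,"hand":-1}]'

```text
t: 9.18
position: [586.4, -234.6, 80.3]
tool_rot: [[-0.858, 0.514, 0.0], [0.514, 0.858, -0.0], [-0.0, 0.0, -1.0]]
force: [-0.0, 0.1, -2.2]
width: 0.162
grasp_force: 30.0
```

```bash
python3 -c "
from h import *
s=r.state();print(s['t'],s['position'],s['force'],s['wrist_torque'],s['joints'])"
```

```text
9.175 [ 586.42742874 -234.62041542   80.27319421] [-0.04715462  0.07288095 -2.15204721] [-0.03306655 -0.03966119  0.03530468] [-4.12711675e+00  2.36451094e+01 -1.53279430e+01  1.38744723e-03
 -5.10143169e+01 -1.16807499e+02]
```

send_rows --commands '[{"ax":0,"ay":0,"az":0,"tx":0,"ty":0,"tz":0.002,"hand":-1},{"ax":0,"ay":0,"az":0,"tx":0,"ty":0,"tz":0.004,"hand":-1},{"ax":0,"ay":0,"az":0,"tx":0,"ty":0,"tz":0.006,"hand":-1},{"ax":0,"ay":0,"az":0,"tx":0,"ty":0,"tz":0.008,"hand":-1},{"ax":0,"ay":0,"az":0,"tx":0,"ty":0,"tz":0.008,"hand":-1}]'

```text
t: 9.8
position: [586.1, -234.5, 87.9]
tool_rot: [[-0.857, 0.515, -0.001], [0.515, 0.857, 0.0], [0.001, -0.0, -1.0]]
force: [-0.3, 0.9, -7.5]
width: 0.158
grasp_force: 30.0
```

```bash
python3 -c "
from h import *
s=r.state();print(s['t'],s['position'],s['force'],s['wrist_torque'])"
```

```text
9.8 [ 586.08572973 -234.52940893   87.90191264] [-0.32882552  0.89362725 -7.46314804] [-0.07918067 -0.08463383  0.01839114]
```

send_rows --commands '[{"ax":0,"ay":0,"az":0,"tx":0,"ty":0,"tz":0.008,"hand":-1},{"ax":0,"ay":0,"az":0,"tx":0,"ty":0,"tz":0.022,"hand":-1},{"ax":0,"ay":0,"az":0,"tx":0,"ty":0,"tz":0.038,"hand":-1},{"ax":0,"ay":0,"az":0,"tx":0,"ty":0,"tz":0.052,"hand":-1},{"ax":0,"ay":0,"az":0,"tx":0,"ty":0,"tz":0.062,"hand":-1},{"ax":0,"ay":0,"az":0,"tx":0,"ty":0,"tz":0.066,"hand":-1},{"ax":0,"ay":0,"az":0,"tx":0,"ty":0,"tz":0.066,"hand":-1}]'

```text
t: 10.68
position: [586.3, -234.6, 154.3]
tool_rot: [[-0.857, 0.515, 0.0], [0.515, 0.857, 0.0], [-0.0, 0.0, -1.0]]
force: [0.4, 0.3, -7.1]
width: 0.161
grasp_force: 30.0
```

Run:
```python
from h import *
I=imaging.snapshot("side");s=r.state();print(s['t'],s['position'],s['force'],s['wrist_torque'])
cv2.imwrite("pics/j2.png",cv2.resize(I[230:340,330:440],None,fx=4,fy=4,interpolation=cv2.INTER_CUBIC))
```

```text
10.725 [ 586.05297432 -234.50591368  153.79952802] [-1.01618972e-03 -3.24661775e-01 -7.27266100e+00] [-0.07812702 -0.00136123 -0.01842669]
```

View pics/j2.png

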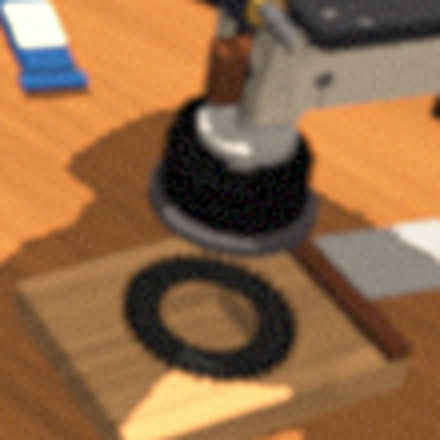

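The crop shows plate and weights hanging level on the key, with the collar just above the weights. The black ring stays on the jig at about (210,315). Next is moving the stack to the stand.

send_rows --commands '[{"ax":0,"ay":0,"az":1,"tx":-0.001,"ty":0.008,"tz":0,"hand":-1},{"ax":0,"ay":0,"az":3,"tx":-0.003,"ty":0.024,"tz":0,"hand":-1},{"ax":0,"ay":0,"az":6,"tx":-0.005,"ty":0.048,"tz":0,"hand":-1},{"ax":0,"ay":0,"az":9,"tx":-0.008,"ty":0.076,"tz":0,"hand":-1},{"ax":0,"ay":0,"az":12,"tx":-0.012,"ty":0.106,"tz":0,"hand":-1},{"ax":0,"ay":0,"az":15,"tx":-0.015,"ty":0.136,"tz":0,"hand":-1},{"ax":0,"ay":0,"az":18,"tx":-0.018,"ty":0.166,"tz":0,"hand":-1},{"ax":0,"ay":0,"az":21,"tx":-0.022,"ty":0.196,"tz":0,"hand":-1},{"ax":0,"ay":0,"az":24,"tx":-0.025,"ty":0.226,"tz":0,"hand":-1},{"ax":0,"ay":0,"az":27,"tx":-0.028,"ty":0.256,"tz":0,"hand":-1},{"ax":0,"ay":0,"az":30,"tx":-0.032,"ty":0.286,"tz":0,"hand":-1},{"ax":0,"ay":0,"az":33,"tx":-0.035,"ty":0.316,"tz":0,"hand":-1},{"ax":0,"ay":0,"az":36,"tx":-0.038,"ty":0.346,"tz":0,"hand":-1},{"ax":0,"ay":0,"az":39,"tx":-0.041,"ty":0.374,"tz":0,"hand":-1},{"ax":0,"ay":0,"az":42,"tx":-0.044,"ty":0.398,"tz":0,"hand":-1},{"ax":0,"ay":0,"az":44,"tx":-0.046,"ty":0.414,"tz":0,"hand":-1},{"ax":0,"ay":0,"az":45,"tx":-0.047,"ty":0.422,"tz":0,"hand":-1},{"ax":0,"ay":0,"az":45,"tx":-0.047,"ty":0.4236,"tz":0,"hand":-1},{"ax":0,"ay":0,"az":45,"tx":-0.047,"ty":0.4236,"tz":0,"hand":-1}]'

```text
t: 13.1
position: [539.3, 188.5, 154.1]
tool_rot: [[-0.97, -0.242, -0.0], [-0.242, 0.97, -0.0], [0.0, -0.0, -1.0]]
force: [-0.1, 0.4, -7.0]
width: 0.159
grasp_force: 30.0
```

send_rows --commands '[{"ax":0,"ay":0,"az":0,"tx":0,"ty":0,"tz":-0.01,"hand":-1},{"ax":0,"ay":0,"az":0,"tx":0,"ty":0,"tz":-0.022,"hand":-1},{"ax":0,"ay":0,"az":0,"tx":0,"ty":0,"tz":-0.03,"hand":-1},{"ax":0,"ay":0,"az":0,"tx":0,"ty":0,"tz":-0.033,"hand":-1},{"ax":0,"ay":0,"az":0,"tx":0,"ty":0,"tz":-0.033,"hand":-1},{"ax":0,"ay":0,"az":0,"tx":0,"ty":0,"tz":-0.033,"hand":-1}]'

```text
t: 13.85
position: [539.6, 189.2, 121.5]
tool_rot: [[-0.97, -0.243, 0.001], [-0.243, 0.97, 0.0], [-0.001, 0.0, -1.0]]
force: [-0.1, 0.5, -7.1]
width: 0.158
grasp_force: 30.0
```

Run:
```python
from h import *
I=np.mean([imaging.snapshot("side").astype(float) for _ in range(3)],0).astype(np.uint8);s=r.state();print(s['t'],s['position'],s['force'])
cv2.imwrite("pics/side5.png",I)
p=s['position']
pl=np.array([proj("side",(p[0]+38*np.cos(t),p[1]+38*np.sin(t),62.5)) for t in np.linspace(0,6.28,100)]);print("plate pred u",pl[:,0].min(),pl[:,0].max(),"vmax",pl[:,1].max())
A=cv2.resize(I[185:260,185:275],None,fx=8,fy=8,interpolation=cv2.INTER_CUBIC)
T=np.load("top.npy").astype(np.uint8)
cv2.imwrite("pics/s1.png",A)
```

```text
14.0 [539.48187007 189.13512016 121.49525701] [ 0.2913697   0.43441779 -6.3313495 ]
plate pred u 211.53746000888512 242.90599730575764 vmax 222.2541211534647
```

View pics/s1.png

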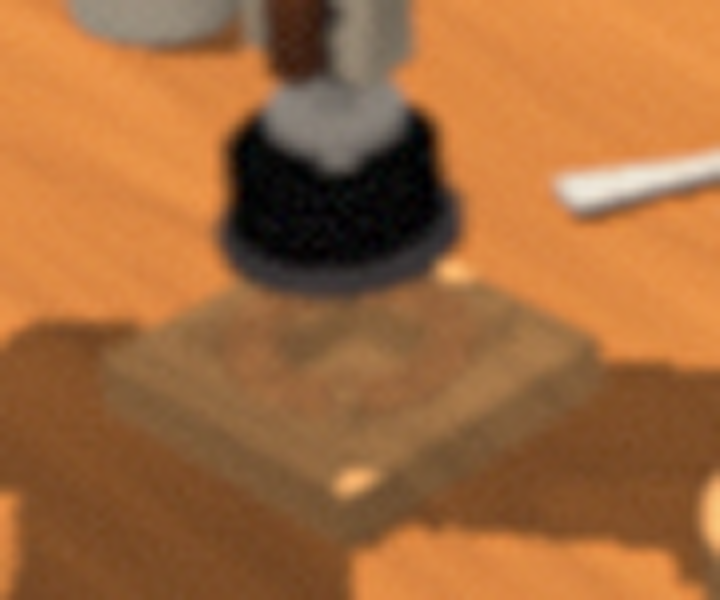

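```bash
cat > m4.py <<'E'
exec(open("m.py").read().split("# boards")[0])
for cam,I,u,v,w in(("top",T,243,248,30),("side",S,229,229,36)):
    c,H,f=up(I,u,v,w); 
    # rectify stand patch to world plane z=25, 2 px/mm, centre (539,188.5)
    n=280; src=np.array([proj(cam,(539+a,188.5+b,25)) for a,b in((-70,-70),(70,-70),(70,70),(-70,70))],np.float32)
    M=cv2.getPerspectiveTransform(src,np.array([(0,0),(n,0),(n,n),(0,n)],np.float32))
    W=cv2.warpPerspective(I.clip(0,255).astype(np.uint8),M,(n,n),flags=cv2.INTER_CUBIC)
    cv2.imwrite(f"pics/w_{cam}.png",W)
a=cv2.imread("pics/w_top.png");b=cv2.imread("pics/w_side.png")
o=np.hstack([a,b]);
for k in(0,280): cv2.circle(o,(140+k,140),80,(255,0,0),1); 
cv2.imwrite("pics/w.png",cv2.resize(o,None,fx=1.4,fy=1.4))
E
python3 m4.py
```

```text
(no output)
```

View pics/w.png

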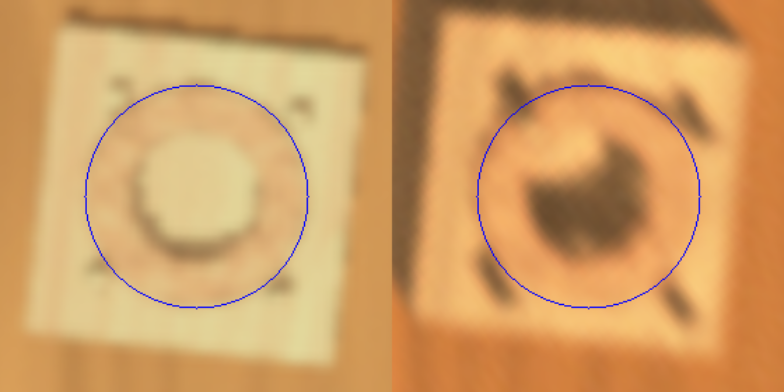

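The rectified patches put the stand's centre within about 1.5 mm of (539.6,188.3). I'll nudge by y -0.7 mm and lower gently while watching the force.

send_rows --commands '[{"ax":0,"ay":0,"az":0,"tx":0.0002,"ty":-0.0007,"tz":-0.006,"hand":-1},{"ax":0,"ay":0,"az":0,"tx":0.0002,"ty":-0.0007,"tz":-0.014,"hand":-1},{"ax":0,"ay":0,"az":0,"tx":0.0002,"ty":-0.0007,"tz":-0.021,"hand":-1},{"ax":0,"ay":0,"az":0,"tx":0.0002,"ty":-0.0007,"tz":-0.025,"hand":-1},{"ax":0,"ay":0,"az":0,"tx":0.0002,"ty":-0.0007,"tz":-0.027,"hand":-1},{"ax":0,"ay":0,"az":0,"tx":0.0002,"ty":-0.0007,"tz":-0.029,"hand":-1},{"ax":0,"ay":0,"az":0,"tx":0.0002,"ty":-0.0007,"tz":-0.029,"hand":-1}]'

```text
t: 14.88
position: [539.5, 188.3, 92.2]
tool_rot: [[-0.97, -0.242, 0.0], [-0.242, 0.97, -0.0], [-0.0, -0.0, -1.0]]
force: [-0.2, 0.1, -7.6]
width: 0.16
grasp_force: 30.0
```

send_rows --commands '[{"ax":0,"ay":0,"az":0,"tx":0,"ty":0,"tz":-0.0015,"hand":-1},{"ax":0,"ay":0,"az":0,"tx":0,"ty":0,"tz":-0.003,"hand":-1},{"ax":0,"ay":0,"az":0,"tx":0,"ty":0,"tz":-0.0045,"hand":-1},{"ax":0,"ay":0,"az":0,"tx":0,"ty":0,"tz":-0.006,"hand":-1},{"ax":0,"ay":0,"az":0,"tx":0,"ty":0,"tz":-0.006,"hand":-1}]'

```text
t: 15.5
position: [539.4, 188.2, 86.0]
tool_rot: [[-0.97, -0.242, -0.0], [-0.242, 0.97, -0.0], [0.0, -0.0, -1.0]]
force: [-0.3, -0.3, -6.5]
width: 0.157
grasp_force: 30.0
```

Plate bottom is at about 27, among the dowels, and the arm still carries the full weight. Continuing down onto the cork.

send_rows --commands '[{"ax":0,"ay":0,"az":0,"tx":0,"ty":0,"tz":-0.0008,"hand":-1},{"ax":0,"ay":0,"az":0,"tx":0,"ty":0,"tz":-0.0016,"hand":-1},{"ax":0,"ay":0,"az":0,"tx":0,"ty":0,"tz":-0.0024,"hand":-1},{"ax":0,"ay":0,"az":0,"tx":0,"ty":0,"tz":-0.0032,"hand":-1},{"ax":0,"ay":0,"az":0,"tx":0,"ty":0,"tz":-0.004,"hand":-1},{"ax":0,"ay":0,"az":0,"tx":0,"ty":0,"tz":-0.004,"hand":-1}]'

```text
t: 16.25
position: [539.7, 188.4, 82.4]
tool_rot: [[-0.97, -0.242, 0.0], [-0.242, 0.97, 0.0], [-0.001, 0.0, -1.0]]
force: [-0.3, -0.1, -1.5]
width: 0.156
grasp_force: 30.0
```

send_rows --commands '[{"ax":0,"ay":0,"az":0,"tx":0,"ty":0,"tz":-0.001,"hand":-1},{"ax":0,"ay":0,"az":0,"tx":0,"ty":0,"tz":-0.002,"hand":-1},{"ax":0,"ay":0,"az":0,"tx":0,"ty":0,"tz":-0.003,"hand":-1},{"ax":0,"ay":0,"az":0,"tx":0,"ty":0,"tz":-0.0036,"hand":-1},{"ax":0,"ay":0,"az":0,"tx":0,"ty":0,"tz":-0.0036,"hand":-1}]'

```text
t: 16.88
position: [539.5, 188.3, 78.5]
tool_rot: [[-0.97, -0.242, -0.0], [-0.242, 0.97, -0.0], [0.0, -0.0, -1.0]]
force: [-0.6, 0.4, -1.6]
width: 0.157
grasp_force: 30.0
```

send_rows --commands '[{"ax":0,"ay":0,"az":0,"tx":0,"ty":0,"tz":-0.0003,"hand":-1},{"ax":0,"ay":0,"az":0,"tx":0,"ty":0,"tz":-0.0006,"hand":-1},{"ax":0,"ay":0,"az":0,"tx":0,"ty":0,"tz":-0.0006,"hand":-1}]'

```text
t: 17.25
position: [539.5, 188.3, 78.0]
tool_rot: [[-0.97, -0.242, 0.0], [-0.242, 0.97, -0.0], [-0.0, -0.0, -1.0]]
force: [0.0, -0.3, -0.9]
width: 0.158
grasp_force: 30.0
```

```bash
python3 -c "
from h import *
s=r.state();print(s['t'],s['position'],s['force'],s['wrist_torque'])"
```

```text
17.25 [539.52954012 188.27040139  77.97408296] [ 0.0401985  -0.34698492 -0.89422347] [-0.00443378  0.03120246 -0.06425226]
```

send_rows --commands '[{"ax":0,"ay":0,"az":0,"tx":0,"ty":0,"tz":-0.0003,"hand":-1},{"ax":0,"ay":0,"az":0,"tx":0,"ty":0,"tz":-0.0005,"hand":-1},{"ax":0,"ay":0,"az":0,"tx":0,"ty":0,"tz":-0.0005,"hand":-1}]'

```text
t: 17.62
position: [539.6, 188.3, 78.0]
tool_rot: [[-0.97, -0.243, 0.0], [-0.243, 0.97, 0.0], [-0.0, 0.0, -1.0]]
force: [-2.2, -0.6, 4.9]
width: 0.156
grasp_force: 30.0
```

Collar is seated. Releasing.

send_rows --commands '[{"ax":0,"ay":0,"az":0,"tx":0,"ty":0,"tz":0.0003,"hand":-1},{"ax":0,"ay":0,"az":0,"tx":0,"ty":0,"tz":0.0003,"hand":-0.6},{"ax":0,"ay":0,"az":0,"tx":0,"ty":0,"tz":0.0003,"hand":-0.4},{"ax":0,"ay":0,"az":0,"tx":0,"ty":0,"tz":0.0003,"hand":0},{"ax":0,"ay":0,"az":0,"tx":0,"ty":0,"tz":0.0003,"hand":0},{"ax":0,"ay":0,"az":0,"tx":0,"ty":0,"tz":0.0003,"hand":0}]'

```text
t: 18.38
position: [539.5, 188.3, 77.7]
tool_rot: [[-0.97, -0.242, -0.0], [-0.242, 0.97, -0.0], [0.0, -0.0, -1.0]]
force: [-0.6, 1.1, 0.3]
width: 0.492
grasp_force: 0.0
```

send_rows --commands '[{"ax":0,"ay":0,"az":0,"tx":0,"ty":0,"tz":0.01,"hand":0},{"ax":0,"ay":0,"az":0,"tx":0,"ty":0,"tz":0.03,"hand":0},{"ax":0,"ay":0,"az":0,"tx":0,"ty":0,"tz":0.07,"hand":0},{"ax":0,"ay":0,"az":0,"tx":0,"ty":0,"tz":0.12,"hand":0},{"ax":0,"ay":0,"az":0,"tx":-0.04,"ty":-0.03,"tz":0.15,"hand":0},{"ax":0,"ay":0,"az":0,"tx":-0.06,"ty":-0.08,"tz":0.15,"hand":0},{"ax":0,"ay":0,"az":0,"tx":-0.07,"ty":-0.13,"tz":0.15,"hand":0},{"ax":0,"ay":0,"az":0,"tx":-0.07,"ty":-0.18,"tz":0.15,"hand":0},{"ax":0,"ay":0,"az":0,"tx":-0.07,"ty":-0.23,"tz":0.15,"hand":0},{"ax":0,"ay":0,"az":0,"tx":-0.07,"ty":-0.25,"tz":0.15,"hand":0},{"ax":0,"ay":0,"az":0,"tx":-0.07,"ty":-0.25,"tz":0.15,"hand":0}]'

```text
t: 19.75
position: [469.4, -63.0, 228.5]
tool_rot: [[-0.971, -0.24, 0.001], [-0.24, 0.971, 0.0], [-0.001, -0.0, -1.0]]
force: [-0.3, -0.2, -0.4]
width: 0.497
grasp_force: 0.0
```

Run:
```python
from h import *
I=imaging.snapshot("side");J=imaging.snapshot("top");print(r.state()['t'],r.state()['qvel'])
cv2.imwrite("pics/f.png",np.hstack([cv2.resize(I[180:260,180:280],(375,300),interpolation=cv2.INTER_CUBIC),cv2.resize(J[208:288,193:293],(375,300),interpolation=cv2.INTER_CUBIC)]))
```

```text
19.85 [ 1.13933055  0.34404301 -0.0567123  -0.00174944  0.15698726  0.03610936]
```

View pics/f.png

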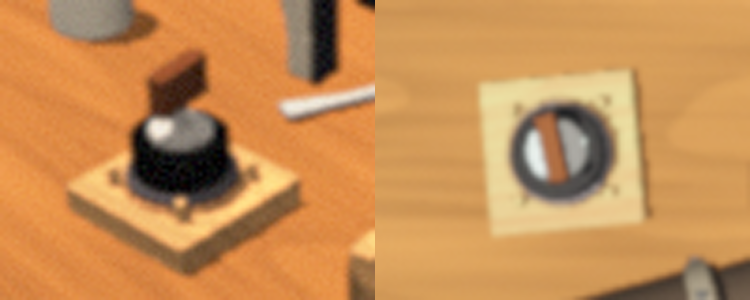

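The stack sits flat between the dowels, centred on the stand, with the key upright in it (side crop about (180,150), top crop about (560,150)). The gripper is clear.

```bash
python3 -c "
from station import ticket
print(ticket.sign_off())"
```

```text
the job is handed in; nothing more can be done
None
```

The job is handed in: plate and both weights sit as one stack between the stand's dowels with the key upright in it, the glued ring stayed on the jig, and it took about 20 s of the 58 s allowed.

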